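# Seat the cleaner bottle in its block and take off the push-and-turn cap

## Task

Put the capped cleaner bottle into the square well of the wooden bottle block so that it stands upright and fully home, then, with the bottle staying home, push the blue safety cap down, twist it anticlockwise until it is free and lift it off. Finish while still holding the cap in the gripper, still and level, straight above the open bottle and at least 5 cm clear of its mouth. Keep the bottle upright on the way and leave the grater, the courgette and the mug where they are.

Things in the scene. Friction and masses are not known exactly. Their poses are not given: they have to be found in the camera images.
- bottle_mid (a point): Loose white square bottle, 0.28 to 0.52 kg: body 66 x 66 mm, 80 mm tall, green labels, low shoulder and round neck 29 mm across; 125 mm tall with its cap, which is locked on: the bottle can be carried by it. This point is the body's centre, 40 mm above its underside; z up, x and y square to its sides. Starts standing on the counter, yaw within 0.6 rad.
- bottle_foot (a point): Centre of the bottle's flat underside (40 mm below bottle_mid).
- bottle_mouth (a point): Centre of the neck's upper rim, 105 mm above the underside, hidden under the cap at the start. Inside is a grey sprung plug that pushes the cap up and stands up to 14 mm above the rim once the cap is off.
- cap_mid (a point): Loose round blue cap of the bottle, 54 mm across, 30 mm tall, 40 g, ribbed; its upper 12 mm is the firmest grip. This point is its centre, 15 mm above its lower rim, 110 mm above the bottle's underside when locked; z up. Locked, its x axis lies along the bottle's x within 0.1 rad, and its lower rim is 15 mm above the top of the bottle's body.
- well_floor (a point): Wooden bottle block fixed on the counter, 130 x 130 mm, 34 mm tall, with one square well in its middle, 70 mm wide, 24 mm deep, edge chamfered. This point is the centre of the well's floor, 10 mm above the counter; z up, x and y along its sides, yaw within 0.6 rad. The bottle fits at any quarter turn with 2 mm to spare a side and is then kept from turning.
- grater_mid (a point): Steel box grater standing on the counter, 75 x 100 mm, 226 mm tall with its handle; this point is 95 mm above its underside. Leave it alone.
- courgette_mid (a point): Dark green courgette, 195 mm long, 44 mm thick, lying on a 16 mm chopping board on the far side; this point is its centre. Leave it alone.
- mug_mid (a point): Blue mug, 80 mm across, 90 mm tall, its handle at +y of its own; this point is half-way up. Leave it alone.
- cap_top (a point): Centre of the cap's top, with a white arrow; 15 mm above cap_mid. The catch: a spring pushes the cap up with 4 N. Press it down 6 mm or more (bottom stop at 8 mm, about 10 N), keep it down and turn it anticlockwise seen from above: it is free from 0.95 to 2.1 rad (1.3 is best), springs up a few mm and lifts straight off. Unpressed, or turned clockwise, it stays locked.
Mind the look-alikes: they are no part of the job. Of the things that look like the part that bears bottle_mid, take the one that is farthest to the robot's right at the start.

How it is judged:
By the outcome, as a careful person would: the job done as asked, in the order asked, and still so for the second after the job is handed in, while the arm keeps its last pose, push and grip.
It also fails if it takes over 59 s, if anything falls off the work surface, if the arm or the gripper's body presses on something with over 40 N, if the wrist force passes 120 N, or if a joint passes its speed limit or range.

## Robot

A 7-joint arm with a two-finger parallel gripper is mounted at the origin on the work surface. World frame = base frame: x ahead of the robot, y to its left, z up, the work surface at z = 0. Lengths are in m, angles in rad, forces in N, time in s.
With the tool pointing down it reaches from about 0.425 to 0.925 m from the base axis. Payload 6.8 kg.
Tool frame: the origin (TCP) lies midway between the tips of the shut fingers; the grasp point (between the pads) lies 19 mm behind it; z points along the fingers, y is the line along which they close (so a half turn about z gives the same grasp; the last joint's range is limited). The gripper opens to 85 mm and grips with 20 to 120 N. Pads are 22 mm wide; open, the fingers measure 114 mm over their backs; the gripper's body (76 mm by 85 mm) begins 54 mm behind the grasp point. The pads swing forward as they close: fully open they stand 13 mm farther back than shut.
Start: joints at [-1.367, 0.477, 0.022, 1.555, -0.011, 1.109, -0.083], TCP at [0.207, 0.642, 0.231] pointing down, gripper open.
Joint ranges: [-2.96, 2.96], [-0.34, 2.1], [-1.41, 1.46], [0.24, 2.44], [-1.37, 4.51], [0.17, 1.92], [-2.96, 2.96]. Speed limits (rad/s): [2.39, 2.39, 3.14, 3.14, 3.14, 3.14, 3.14].

## Interface

Orientations are given as a unit quaternion [w, x, y, z].
In Python, from station import * gives the robot as it stands.
- The arm moves only by the shell command python3 -m creep 'ROWS' [FORCE]. ROWS is JSON, a list of rows, each a list of 7 numbers: the gripper command: -1 is shut, 1 is fully open, values between are in proportion, then the shift along the world's x, y, z in mm, then the turn, a rotation vector about the world's x, y, z in rad. A call has 1 to 5 rows; each row shifts and turns the commanded pose from where the row before left it; what a row does not reach is not made up. A row lasts 1/8 s, in which the tool goes at most 62.5 mm and 10.7 degrees, less where a joint would pass 70% of its speed; a pose out of reach is approached as far as the arm can. A call is refused whole if a number of a shift passes 62.5 or a number of a turn 0.188, either way. A call with a gripper value outside its range is refused whole. The fingers move at their own pace and stop on an object; FORCE is the grip in N (left out, the last holds). Time passes only in rows, so rows that do not move let the fingers close. It gives the time, the measured TCP pose, the force, the opening and the grip force at its end, in the units of the state.
- get_obs(): the state, without advancing time (a new reading comes with each control period).
- read_camera(name): name is "side" or "top" or "wrist"; returns (picture, depth): 420x560x3 uint8, red, green, blue; 420x560 float32, m along the optical axis (not along the pixel's ray), 0 where there is no reading.
- camera_params(name): a dict with "intrinsics" (3x3 intrinsics, pixels), "cam_to_world" (4x4, takes a point from camera to world coordinates); the wrist camera has in their place "mount" (4x4, takes a point from camera to tool coordinates, whose origin is the TCP and whose axes are the flange's). Camera axes: x right, y up, looking along -z (the intrinsics and any distortion apply to the point x, -y, -z); pixel columns grow to the right and rows downward; lengths in m; the calibration is good to about 2 mm. A picture is of the moment at which its call begins: read the wrist's pose just before it. camera_params takes no time and is no camera call.
- hand_in(): hands the job in; it is judged then, once.
The state is a dict: "t": time; "q": joint angles; "joint_vel": joint speeds; "joint_torque": joint torques, N m; "eef_pos": TCP position; "tool_rot": TCP orientation; "contact_force": force on the tool from outside, world axes, zero at the start; "torque": the same for the moment, N m; "gripper_width": opening from 0.0 (shut) to 1.0 (fully open); "grasp_force": force on a finger pad.
Only numpy, scipy, OpenCV 4.12 (cv2) and the standard library are available. Lean on these libraries where they do the work, as an engineer would, in place of code of your own. Each camera call takes 0.05 s, during which the arm holds its last target. There are 200 camera calls.

## Working session

There is one attempt and no reset: what is moved stays moved. The work goes in short steps, Python scripts to look and compute and a shell command to move; the robot and the scene stay as the last step left them, time stands still between calls to the robot, and variables do not carry over. Pictures are saved under pics/ and viewed, at most 10 in all, crops included, and the job is handed in when it is done.

```bash
ls; mkdir -p pics; python3 - <<'E'
from station import *
import cv2,numpy as np
for n in ("top","side"):
    p,d=read_camera(n); cv2.imwrite(f"pics/{n}0.png",p[...,::-1]); np.save(f"{n}0.npy",d); np.save(f"{n}0p.npy",p)
    c=camera_params(n); print(n,np.round(c["intrinsics"],1).tolist(),np.round(c["cam_to_world"],3).tolist(), [k for k in c])
o=get_obs(); print(o)
print(camera_params("wrist"))
E
```

```text
pics
top [[387.2, 0.0, 271.1], [0.0, 387.2, 207.6], [0.0, 0.0, 1.0]] [[0.017, 0.98, -0.198, 0.396], [-0.999, 0.022, 0.025, -0.013], [0.029, 0.197, 0.98, 1.149], [0.0, 0.0, 0.0, 1.0]] ['intrinsics', 'cam_to_world']
side [[446.8, 0.0, 278.8], [0.0, 446.8, 205.2], [0.0, 0.0, 1.0]] [[0.767, 0.488, -0.417, 0.057], [-0.641, 0.594, -0.486, -0.633], [0.011, 0.64, 0.769, 1.056], [0.0, 0.0, 0.0, 1.0]] ['intrinsics', 'cam_to_world']
{'t': 0.1, 'q': array([-1.36708348,  0.47774447,  0.0223386 ,  1.55629003, -0.0115252 ,
        1.10931566, -0.0831246 ]), 'joint_vel': array([ 0.00072663, -0.00162588, -0.00090172, -0.00430806,  0.00148948,
       -0.00216304,  0.00121985]), 'joint_torque': array([ 3.20217165e-03, -5.97759247e+01,  1.61293633e+00, -2.81951970e+01,
        1.27879667e-02,  5.09363366e-03,  5.18778552e-05]), 'eef_pos': array([0.20692216, 0.64196667, 0.23043114]), 'tool_rot': array([-7.97221757e-05,  1.55281252e-01,  9.87869965e-01, -8.11000418e-04]), 'contact_force': array([-0.71931475, -0.50631433, -0.49402319]), 'torque': array([-0.00916236,  0.02158074,  0.02541584]), 'grasp_force': 0.0, 'gripper_width': 1.0017214050684826}
{'intrinsics': array([[322.82104359,   0.        , 277.22108272],
       [  0.        , 322.82104359, 211.73225554],
       [  0.        ,   0.        ,   1.        ]]), 'mount': array([[-5.95081899e-04,  9.56435377e-01,  2.91943515e-01,
         7.31551206e-02],
       [ 9.99999672e-01,  4.08573668e-04,  6.99818232e-04,
         8.90633746e-05],
       [ 5.50050482e-04,  2.91943836e-01, -9.56435306e-01,
        -1.43135416e-01],
       [ 0.00000000e+00,  0.00000000e+00,  0.00000000e+00,
         1.00000000e+00]])}
```

View pics/top0.png

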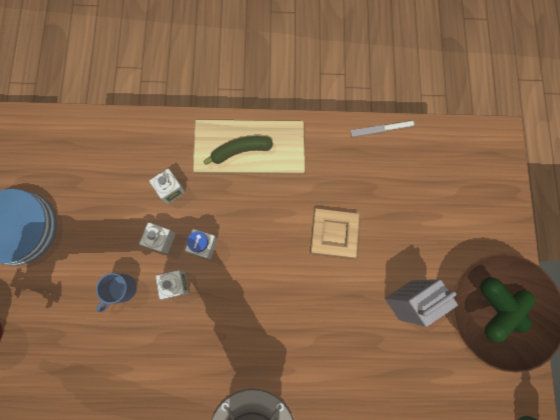

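View pics/side0.png

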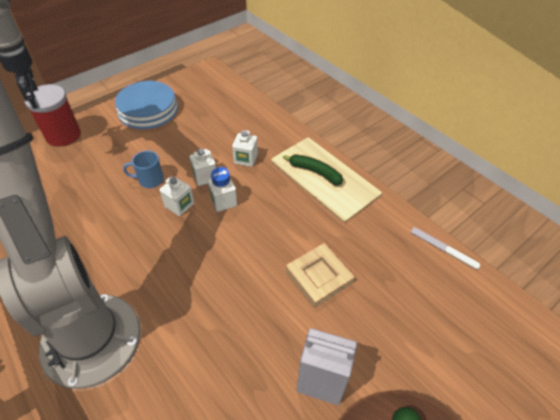

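The top view shows the blue-capped bottle at pixel (200,242), three uncapped look-alikes at (167,185), (157,237) and (172,284), and the block at (335,233). The capped bottle is the rightmost. The side view has the cap at (221,176) and the block at (320,273).

```bash
cat > h.py <<'E'
from station import *
import cv2,numpy as np
from scipy.spatial.transform import Rotation as R
def pose(o):
    w,x,y,z=o["tool_rot"]; T=np.eye(4); T[:3,:3]=R.from_quat([x,y,z,w]).as_matrix(); T[:3,3]=o["eef_pos"]; return T
def cam(n):
    if n=="wrist":
        T=pose(get_obs())
        p,d=read_camera(n); c=camera_params(n); M=T@c["mount"]
    else:
        p,d=read_camera(n); c=camera_params(n); M=c["cam_to_world"]
    return p,d,c["intrinsics"],np.array(M)
def rays(K,uv):
    uv=np.asarray(uv,float).reshape(-1,2)
    return np.c_[(uv[:,0]-K[0,2])/K[0,0],-(uv[:,1]-K[1,2])/K[1,1],-np.ones(len(uv))]
def plane(K,M,uv,z):
    r=rays(K,uv)@M[:3,:3].T; return M[:3,3]+r*((z-M[2,3])/r[:,2])[:,None]
def cloud(d,K,M):
    v,u=np.mgrid[:d.shape[0],:d.shape[1]]
    P=rays(K,np.c_[u.ravel(),v.ravel()])*d.ravel()[:,None]
    return (P@M[:3,:3].T+M[:3,3]).reshape(*d.shape,3)
def blue(p,lo=(100,120,50)):
    return cv2.inRange(cv2.cvtColor(p,cv2.COLOR_RGB2HSV),lo,(130,255,255))
def rect(xy):  # min-area rectangle in world mm
    (c,s,a)=cv2.minAreaRect((np.asarray(xy)*1000).astype(np.float32)); return np.round(c,1),np.round(s,1),round((a+45)%90-45,1)
E
python3 - <<'E'
from h import *
for n,(u0,v0),(bu,bv) in (("top",(200,242),(335,233)),("side",(221,176),(320,273))):
    c=camera_params(n);K=c["intrinsics"];M=np.array(c["cam_to_world"])
    p=np.load(n+"0p.npy");d=np.load(n+"0.npy");P=cloud(d,K,M)
    m=blue(p); w=np.zeros_like(m); w[v0-25:v0+25,u0-20:u0+20]=1; m=(m>0)&(w>0)
    q=P[m]; print(n,"cap n",m.sum(),"z pct",np.percentile(q[:,2],[5,50,95]))
    t=q[q[:,2]>.119]; print(" cap top",rect(t[:,:2]) if len(t)>3 else None)
    v,u=np.nonzero(m); print(" cap centroid on z=.125",plane(K,M,[u.mean(),v.mean()],.125))
    for nm,(cu,cv_),r,zl,zh in (("body",(u0,v0),40,.07,.09),("block",(bu,bv),45,.028,.042)):
        W=np.zeros(m.shape,bool); W[cv_-r:cv_+r,cu-r:cu+r]=1
        k=W&(P[...,2]>zl)&(P[...,2]<zh)
        L,lab=cv2.connectedComponents(k.astype(np.uint8)); 
        b=np.bincount(lab[k]).argmax() ; kk=lab==b
        print(nm,kk.sum(),rect(P[kk][:,:2]),np.median(P[kk][:,2]))
    print("neighbor tops z>.04 comps")
    k=((P[...,2]>.06)&(P[...,2]<.25)).astype(np.uint8)
    nl,lab,st,ce=cv2.connectedComponentsWithStats(k)
    for i in range(1,nl):
        if st[i,4]>80: q=P[lab==i]; print("  ",np.round(ce[i]),st[i,4],np.round(q.mean(0),3),np.round(q.max(0),3))
E
```

```text
top cap n 213 z pct [0.12274863 0.12568734 0.12869241]
 cap top (array([468.3,  76.5]), array([225.5,  48. ]), -27.1)
 cap centroid on z=.125 [[0.50874489 0.15335592 0.125     ]]
body 234 (array([508.4, 155.2]), array([66.1, 66.2]), -17.7) 0.08074719196359226
block 1415 (array([ 551.3, -229.9]), array([130.9, 130.7]), -5.8) 0.034475544851863216
neighbor tops z>.04 comps
   [240. 144.] 219 [0.804 0.054 0.062] [0.829 0.13  0.066]
   [165. 184.] 572 [0.671 0.258 0.088] [0.717 0.304 0.118]
   [155. 237.] 612 [0.521 0.275 0.088] [0.563 0.319 0.118]
   [200. 243.] 611 [0.505 0.15  0.106] [0.546 0.194 0.133]
   [487. 310.] 5834 [ 0.344 -0.617  0.114] [ 0.495 -0.375  0.23 ]
   [170. 284.] 644 [0.395 0.226 0.088] [0.433 0.269 0.118]
   [111. 290.] 414 [0.378 0.383 0.08 ] [0.423 0.422 0.096]
   [507. 309.] 2184 [ 0.346 -0.658  0.125] [ 0.428 -0.59   0.161]
   [252. 417.] 149 [ 0.067 -0.     0.073] [0.073 0.036 0.101]
side cap n 201 z pct [0.10374283 0.12217543 0.12646541]
 cap top (array([ 278.4, -223.5]), array([930.5,  46.3]), -31.2)
 cap centroid on z=.125 [[0.49873388 0.14070295 0.125     ]]
body 257 (array([520. , 278.5]), array([67.4, 65.6]), -18.6) 0.0799654097859539
block 1502 (array([ 549. , -229.7]), array([132.5, 133.5]), -5.2) 0.032342107129213815
neighbor tops z>.04 comps
   [526.  14.] 2207 [2.073 0.108 0.115] [2.09  0.413 0.214]
   [ 52. 110.] 1603 [0.247 0.724 0.134] [0.307 0.821 0.249]
   [244. 143.] 406 [0.666 0.251 0.083] [0.717 0.3   0.117]
   [213. 174.] 1041 [0.505 0.195 0.092] [0.561 0.32  0.13 ]
   [144. 163.] 435 [0.376 0.38  0.076] [0.421 0.42  0.093]
   [175. 190.] 507 [0.388 0.218 0.084] [0.431 0.261 0.115]
   [ 76. 326.] 3533 [-0.002 -0.056  0.164] [0.073 0.042 0.25 ]
   [326. 362.] 2872 [ 0.347 -0.447  0.17 ] [ 0.417 -0.378  0.229]
   [397. 407.] 2153 [ 0.421 -0.589  0.093] [ 0.494 -0.528  0.159]
```

```bash
python3 -m creep '[[1,30,-49,0,0,0,0],[1,30,-49,0,0,0,0],[1,30,-49,0,0,0,0],[1,30,-49,0,0,0,0],[1,30,-49,0,0,0,0]]' 70; python3 -m creep '[[1,30,-49,0,0,0,0],[1,30,-49,0,0,0,0],[1,30,-49,0,0,0,0],[1,30,-49,0,0,0,0],[1,31,-47,0,0,0,0]]'; python3 -m creep '[[1,0,0,0,0,0,0],[1,0,0,0,0,0,0]]'
python3 - <<'E'
from h import *
p,d,K,M=cam("wrist"); cv2.imwrite("pics/w1.png",p[...,::-1]); P=cloud(d,K,M)
m=blue(p)>0; q=P[m&(P[...,2]>.118)&(P[...,2]<.135)]; print("cap",len(q),rect(q[:,:2]),np.median(q[:,2]))
print("circle",cv2.minEnclosingCircle((q[:,:2]*1000).astype(np.float32)))
k=(P[...,2]>.07)&(P[...,2]<.09)&(np.hypot(P[...,0]-.508,P[...,1]-.154)<.052)
print("body",k.sum(),rect(P[k][:,:2]),np.median(P[k][:,2]))
g=get_obs(); print(pose(g).round(4))
E
```

```text
t: 0.72
eef_pos: [0.3577, 0.3956, 0.2311]
tool_rot: [-0.0, 0.155, 0.988, -0.0]
contact_force: [1.0, -0.3, 0.2]
gripper_width: 0.996
grasp_force: 0.0
t: 1.35
eef_pos: [0.5086, 0.1527, 0.2312]
tool_rot: [-0.0, 0.155, 0.988, 0.0]
contact_force: [0.7, 0.2, 0.6]
gripper_width: 1.003
grasp_force: 0.0
t: 1.6
eef_pos: [0.5076, 0.1548, 0.2309]
tool_rot: [-0.0, 0.155, 0.988, -0.0]
contact_force: [0.1, 0.5, -0.2]
gripper_width: 0.999
grasp_force: 0.0
cap 3032 (array([508.4, 156. ]), array([52.6, 53.4]), -8.9) 0.12550377372923577
circle ((508.379638671875, 156.1459197998047), 27.040620803833008)
body 1568 (array([508.8, 156. ]), array([66.2, 66.5]), -16.6) 0.08032478863729317
[[-9.523e-01  3.053e-01 -9.000e-04  5.073e-01]
 [ 3.053e-01  9.523e-01  3.000e-04  1.556e-01]
 [ 1.000e-03 -0.000e+00 -1.000e+00  2.310e-01]
 [ 0.000e+00  0.000e+00  0.000e+00  1.000e+00]]
```

View pics/w1.png

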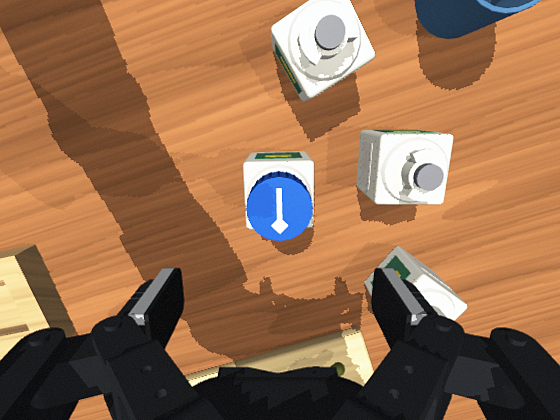

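The wrist view shows the cap at (280,206), centred on the body, with its arrow along the bottle's x axis. The fingers are aligned with the body and have clear space around them.

```bash
python3 -m creep '[[1,1,0,-45,0,0,0],[1,0,0,-45,0,0,0],[1,0,0,-30,0,0,0],[1,0,0,-15,0,0,0],[1,0,0,0,0,0,0]]'; python3 -m creep '[[-1,0,0,0,0,0,0],[-1,0,0,0,0,0,0],[-1,0,0,0,0,0,0],[-1,0,0,0,0,0,0],[-1,0,0,0,0,0,0]]' 70;  python3 -m creep '[[-1,0,0,0,0,0,0],[-1,0,0,0,0,0,0],[-1,0,0,15,0,0,0],[-1,0,0,20,0,0,0],[-1,0,0,0,0,0,0]]'
python3 - <<'E'
from h import *
p,d,K,M=cam("side"); cv2.imwrite("pics/s2.png",cv2.resize(p[100:260,140:300,::-1],(640,640))[:600])
p,d,K,M=cam("wrist"); cv2.imwrite("pics/w2.png",p[...,::-1])
E
```

```text
t: 2.28
eef_pos: [0.5083, 0.1552, 0.0958]
tool_rot: [-0.001, 0.155, 0.988, -0.0]
contact_force: [0.5, 0.1, 0.6]
gripper_width: 1.004
grasp_force: 0.0
t: 2.9
eef_pos: [0.5099, 0.155, 0.0969]
tool_rot: [0.001, 0.155, 0.988, 0.001]
contact_force: [1.2, 2.4, 4.0]
gripper_width: 0.615
grasp_force: 72.1
t: 3.52
eef_pos: [0.5088, 0.1539, 0.132]
tool_rot: [0.0, 0.156, 0.988, -0.0]
contact_force: [-0.4, -0.1, -3.1]
gripper_width: 0.611
grasp_force: 76.4
```

View pics/s2.png

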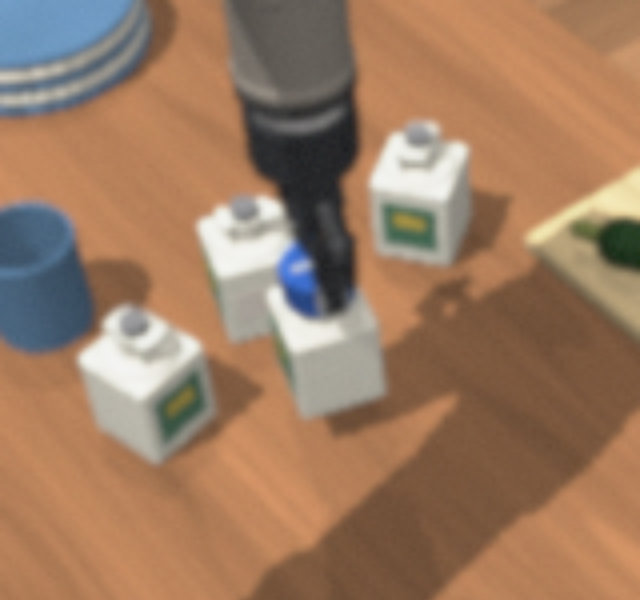

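The side view shows the bottle hanging upright from the gripped cap, clear of its neighbours.

```bash
python3 -m creep '[[-1,0,-10,30,0,0,0],[-1,2,-30,30,0,0,0],[-1,5,-40,0,0,0,0.03],[-1,5,-45,0,0,0,0.03],[-1,5,-45,0,0,0,0.03]]'; python3 -m creep '[[-1,5,-45,0,0,0,0.03],[-1,5,-45,0,0,0,0.03],[-1,5,-45,0,0,0,0.03],[-1,5,-40,0,0,0,0.03],[-1,5,-30,0,0,0,0]]'; python3 -m creep '[[-1,0,-9,0,0,0,0],[-1,0,0,0,0,0,0],[-1,0,0,0,0,0,0]]'
python3 - <<'E'
from h import *
p,d,K,M=cam("wrist"); cv2.imwrite("pics/w3.png",p[...,::-1]); P=cloud(d,K,M)
o=pose(get_obs()); print(o.round(4))
k=(P[...,2]>.028)&(P[...,2]<.042)&(np.hypot(P[...,0]-.55,P[...,1]+.23)<.1)
print("block",k.sum(),rect(P[k][:,:2]),np.median(P[k][:,2]))
T,dt,Kt,Mt=cam("top"); Pt=cloud(dt,Kt,Mt); cv2.imwrite("pics/t3.png",T[...,::-1])
for zl,zh in ((.165,.21),):
    for Q,n in ((P,"wrist"),(Pt,"top")):
        k=(Q[...,2]>zl)&(Q[...,2]<zh)&(np.hypot(Q[...,0]-.55,Q[...,1]+.23)<.07)
        print(n,k.sum(),np.histogram(Q[k][:,2],8) if k.any() else 0)
E
```

```text
t: 4.25
eef_pos: [0.5249, -0.0169, 0.1902]
tool_rot: [-0.001, 0.11, 0.994, -0.0]
contact_force: [0.8, 0.2, -4.9]
gripper_width: 0.607
grasp_force: 76.5
t: 4.88
eef_pos: [0.5496, -0.2225, 0.1898]
tool_rot: [-0.002, 0.052, 0.999, -0.0]
contact_force: [0.9, 0.0, -3.8]
gripper_width: 0.611
grasp_force: 76.4
t: 5.25
eef_pos: [0.5509, -0.2276, 0.1907]
tool_rot: [-0.001, 0.05, 0.999, 0.001]
contact_force: [0.4, 0.9, -3.8]
gripper_width: 0.608
grasp_force: 76.3
[[-9.950e-01  9.940e-02 -7.000e-04  5.511e-01]
 [ 9.940e-02  9.950e-01  1.100e-03 -2.276e-01]
 [ 8.000e-04  1.100e-03 -1.000e+00  1.909e-01]
 [ 0.000e+00  0.000e+00  0.000e+00  1.000e+00]]
block 7053 (array([ 551.1, -229.1]), array([130.4, 129.3]), -5.6) 0.03445541359817472
wrist 6491 (array([ 499, 3064, 1022,    0,  203,  366,  607,  730]), array([0.16500843, 0.17063124, 0.17625405, 0.18187687, 0.18749968,
       0.1931225 , 0.19874531, 0.20436813, 0.20999094]))
top 165 (array([24, 83, 23,  0,  3, 12,  7, 13]), array([0.16559645, 0.17114382, 0.17669118, 0.18223855, 0.18778592,
       0.19333329, 0.19888066, 0.20442803, 0.20997539]))
```

View pics/w3.png

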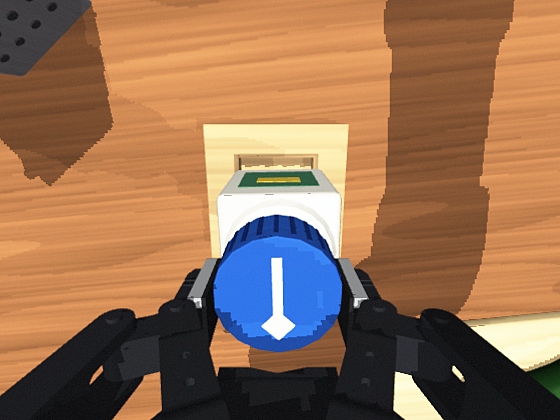

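The wrist view shows the bottle over the block, with body edges at columns 218 and 342 and the well's rim showing at (277,162). Next I'll measure the body's offset and tilt relative to the block.

```bash
python3 - <<'E'
from h import *
p,d,K,M=cam("wrist"); P=cloud(d,K,M); hsv=cv2.cvtColor(p,cv2.COLOR_RGB2HSV)
a=np.radians(-5.6); A=np.array([[np.cos(a),np.sin(a)],[-np.sin(a),np.cos(a)]]); c=np.array([.551,-.2295])
X=(P[...,:2]-c)@A.T*1000; Z=P[...,2]
o=pose(get_obs()); print("tcp in block frame mm",A@(o[:2,3]-c)*1000, o[2,3])
near=(np.abs(X[...,0])<50)&(np.abs(X[...,1])<50)
k=near&(Z>.168)&(Z<.178)&(hsv[...,1]<70)
x=X[k]; print("top: x min",np.percentile(x[:,0],[.5,2]),"y",np.percentile(x[:,1],[.5,99.5]),rect(x/1000),np.median(Z[k]))
k2=near&(Z>.10)&(Z<.16)&(X[...,0]<-20)
f=np.c_[np.ones(k2.sum()),X[k2][:,1],(Z[k2]-.134)*1000]; s=np.linalg.lstsq(f,X[k2][:,0],rcond=None)[0]; print("side face x0, yaw slope, tilt slope",s,k2.sum(), "y range",np.percentile(X[k2][:,1],[.5,99.5]))
for z in (.105,.12,.135,.15,.165):
    kk=k2&(abs(Z-z)<.004); print(z,np.percentile(X[kk][:,1],[1,99]).round(1))
ww=near&(abs(Z-.022)<.016)&(X[...,0]<-20)
k3=near&(Z<.025)&(Z>.0)&(hsv[...,0]<40)&(X[...,0]<-25); print("well pts",k3.sum(),np.percentile(X[k3],[1,99],axis=0))
E
```

```text
tcp in block frame mm [0.10756575 1.40932913] 0.19124234731973114
top: x min [-34.39261348 -34.01969288] y [-30.08940137  34.64189016] (array([-15.9,   2.3]), array([37.1, 65.9]), 0.5) 0.17351098801337647
side face x0, yaw slope, tilt slope [-3.42977895e+01 -1.53662227e-02 -1.20141670e-03] 1768 y range [-29.11586416  33.49499812]
0.105 [-28.8  33.3]
0.12 [-29.1  33.2]
0.135 [-28.2  33.1]
0.15 [-28.5  33.1]Traceback (most recent call last):
  File "<stdin>", line 12, in <module>
    return _quantile_unchecked(
        a, q, axis, out, overwrite_input, method, keepdims, weights)
    return _ureduce(a,
                    func=_quantile_ureduce_func,
    ...<5 lines>...
                    overwrite_input=overwrite_input,
                    method=method)
    r = func(a, **kwargs)
    result = _quantile(arr,
                       quantiles=q,
    ...<2 lines>...
                       out=out,
                       weights=wgt)
    slices_having_nans = np.isnan(arr[-1, ...])
                                  ~~~^^^^^^^^^
IndexError: index -1 is out of bounds for axis 0 with size 0
```

```bash
python3 -m creep '[[-1,1,-2.4,0,0,0,-0.01],[-1,0,0,-25,0,0,0],[-1,0,0,-25,0,0,0],[-1,0,0,0,0,0,0],[-1,0,0,0,0,0,0]]'; python3 -m creep '[[-1,0,0,-6,0,0,0],[-1,0,0,-6,0,0,0],[-1,0,0,-6,0,0,0],[-1,0,0,0,0,0,0]]'
```

```text
t: 6.02
eef_pos: [0.5527, -0.2322, 0.1423]
tool_rot: [0.001, 0.056, 0.998, -0.0]
contact_force: [-0.1, -0.7, -4.4]
gripper_width: 0.608
grasp_force: 76.3
t: 6.52
eef_pos: [0.5516, -0.2317, 0.1226]
tool_rot: [-0.001, 0.056, 0.998, 0.0]
contact_force: [0.3, 0.6, -4.4]
gripper_width: 0.606
grasp_force: 76.3
```

```bash
python3 -m creep '[[-1,0,0,-5,0,0,0],[-1,0,0,-5,0,0,0],[-1,0,0,-3,0,0,0],[-1,0,0,0,0,0,0]]'; python3 -m creep '[[-1,0,0,-3,0,0,0],[-1,0,0,0,0,0,0]]';python3 -m creep '[[-1,0,0,-2,0,0,0],[-1,0,0,0,0,0,0]]'
```

```text
t: 7.02
eef_pos: [0.5518, -0.2319, 0.11]
tool_rot: [-0.0, 0.056, 0.998, 0.0]
contact_force: [-0.5, 0.6, -3.2]
gripper_width: 0.604
grasp_force: 76.3
t: 7.28
eef_pos: [0.5525, -0.2322, 0.108]
tool_rot: [0.0, 0.056, 0.998, -0.0]
contact_force: [-2.7, 1.2, 2.6]
gripper_width: 0.606
grasp_force: 76.9
t: 7.52
eef_pos: [0.5524, -0.2321, 0.1058]
tool_rot: [0.0, 0.056, 0.998, -0.0]
contact_force: [-1.9, 0.5, 5.5]
gripper_width: 0.608
grasp_force: 77.0
```

```bash
python3 -m creep '[[-1,0,0,-3,0,0,0],[-1,0,0,-2,0,0,0],[-1,0,0,0,0,0,0]]'; python3 -m creep '[[-1,0,0,-2,0,0,0],[-1,0,0,0,0,0,0]]'
python3 - <<'E'
from h import *
p,d,K,M=cam("wrist"); P=cloud(d,K,M); hsv=cv2.cvtColor(p,cv2.COLOR_RGB2HSV)
c=np.array([.551,-.2295]);r=np.hypot(*(P[...,:2]-c).transpose(2,0,1))
k=(r<.05)&(hsv[...,1]<70)&(P[...,2]>.075)&(P[...,2]<.105)&(P[...,0]<.53); print("body top z",np.percentile(P[k][:,2],[10,50,90]))
k=(r<.03)&(blue(p)>0)&(P[...,2]>.11); print("cap top z",np.percentile(P[k][:,2],[50,90]),get_obs()["q"].round(2))
E
```

```text
t: 7.9
eef_pos: [0.5524, -0.2322, 0.1011]
tool_rot: [0.0, 0.056, 0.998, -0.0]
contact_force: [-3.1, 1.9, 8.5]
gripper_width: 0.608
grasp_force: 77.4
t: 8.15
eef_pos: [0.5526, -0.2322, 0.1]
tool_rot: [0.001, 0.056, 0.998, 0.0]
contact_force: [-5.1, 2.8, 15.3]
gripper_width: 0.607
grasp_force: 78.7
body top z [0.08199915 0.09010907 0.09399052]
cap top z [0.127459 0.128229] [ 0.04  0.52  0.33  1.87 -0.23  0.78  1.96]
```

Body top at z = 0.090, so the bottle is home, and the cap is at its bottom stop. Now the anticlockwise twist of 1.3 rad.

```bash
python3 -m creep '[[-1,0,0,0,0,0,0.13],[-1,0,0,0,0,0,0.13],[-1,0,0,0,0,0,0.13],[-1,0,0,0,0,0,0]]'; python3 -c "
from h import *
o=get_obs();print(o['q'].round(2),o['torque'].round(2))"
```

```text
t: 8.7
eef_pos: [0.5536, -0.231, 0.1]
tool_rot: [0.002, -0.14, 0.99, 0.0]
contact_force: [-2.1, 4.8, 13.1]
gripper_width: 0.611
grasp_force: 78.3
[ 0.12  0.51  0.23  1.86 -0.16  0.78  2.29] [0.96 0.58 0.1 ]
```

Joint 7 is moving up towards its limit: 2.29 now, and it would pass 2.96 before the cap is free. I'll turn back, let the cap rise, and regrasp with the wrist wound the other way.

```bash
python3 -m creep '[[-1,0,0,0,0,0,-0.13],[-1,0,0,0,0,0,-0.13],[-1,0,0,0,0,0,-0.13],[-1,0,0,4,0,0,0],[-1,0,0,3.5,0,0,0]]'; python3 -m creep '[[-1,0,0,0,0,0,0],[0.3,0,0,0,0,0,0],[1,0,0,0,0,0,0],[1,0,0,0,0,0,0],[1,0,0,0,0,0,0]]'; python3 -m creep '[[1,0,0,30,0,0,0],[1,0,0,40,0,0,-0.17],[1,0,0,10,0,0,-0.17],[1,0,0,0,0,0,-0.17],[1,0,0,0,0,0,-0.17]]'; python3 -m creep '[[1,0,0,0,0,0,-0.17],[1,0,0,0,0,0,-0.17],[1,0,0,0,0,0,-0.17],[1,0,0,0,0,0,-0.17],[1,0,0,0,0,0,0]]'
python3 - <<'E'
from h import *
p,d,K,M=cam("wrist"); cv2.imwrite("pics/w4.png",p[...,::-1]); P=cloud(d,K,M)
o=get_obs(); print(o["q"].round(2)); print(pose(o).round(4))
q=P[(blue(p)>0)&(P[...,2]>.128)&(P[...,2]<.145)]; print("cap",len(q),rect(q[:,:2]),np.median(q[:,2]))
k=(P[...,2]>.082)&(P[...,2]<.098)&(np.hypot(P[...,0]-.551,P[...,1]+.23)<.052)
print("body",k.sum(),rect(P[k][:,:2]),np.median(P[k][:,2]))
E
```

```text
t: 9.32
eef_pos: [0.553, -0.2327, 0.1068]
tool_rot: [0.001, 0.056, 0.998, -0.001]
contact_force: [0.9, 0.3, 4.1]
gripper_width: 0.605
grasp_force: 77.5
t: 9.95
eef_pos: [0.552, -0.2318, 0.1056]
tool_rot: [-0.0, 0.056, 0.998, 0.0]
contact_force: [0.5, -0.1, -0.7]
gripper_width: 0.998
grasp_force: 0.0
t: 10.58
eef_pos: [0.5521, -0.2319, 0.186]
tool_rot: [0.0, 0.388, 0.922, 0.0]
contact_force: [-0.5, 0.0, -0.3]
gripper_width: 1.001
grasp_force: 0.0
t: 11.2
eef_pos: [0.5521, -0.2317, 0.1856]
tool_rot: [-0.0, 0.671, 0.742, -0.0]
contact_force: [0.2, 0.8, -0.5]
gripper_width: 0.997
grasp_force: 0.0
[-0.23  0.48  0.71  1.82 -0.37  0.98  0.73]
[[-1.025e-01  9.947e-01 -4.000e-04  5.521e-01]
 [ 9.947e-01  1.025e-01 -2.000e-04 -2.318e-01]
 [-2.000e-04 -4.000e-04 -1.000e+00  1.857e-01]
 [ 0.000e+00  0.000e+00  0.000e+00  1.000e+00]]
cap 4716 (array([ 551.5, -232.3]), array([52.6, 53.7]), 0.4) 0.13553218825198624
body 2455 (array([ 551.9, -230.2]), array([65. , 65.8]), -5.4) 0.0905646731060101
```

View pics/w4.png

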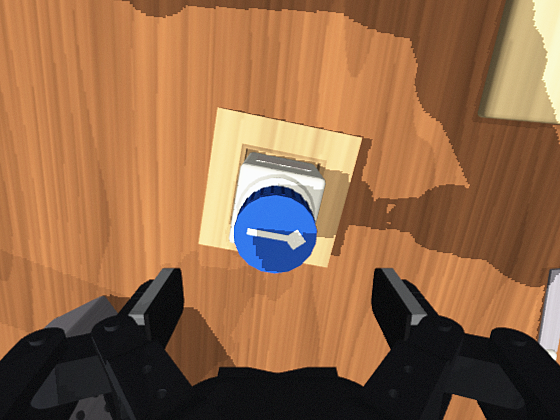

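The wrist view shows the bottle home in the well, with the cap at (276,232) and its arrow still in line with the bottle. Joint 7 now has room for the twist.

```bash
python3 -m creep '[[1,0,0,-40,0,0,0],[1,0,0,-30,0,0,0],[1,0,0,-9,0,0,0],[-1,0,0,0,0,0,0],[-1,0,0,0,0,0,0]]' 70; python3 -m creep '[[-1,0,0,0,0,0,0],[-1,0,0,0,0,0,0],[-1,0,0,0,0,0,0],[-1,0,0,-3,0,0,0],[-1,0,0,-2,0,0,0]]'; python3 -m creep '[[-1,0,0,-2,0,0,0],[-1,0,0,0,0,0,0]]'; python3 -m creep '[[-1,0,0,-1,0,0,0],[-1,0,0,0,0,0,0]]'
```

```text
t: 11.88
eef_pos: [0.5526, -0.2325, 0.1081]
tool_rot: [0.001, 0.671, 0.741, 0.0]
contact_force: [-2.8, 0.2, 2.1]
gripper_width: 0.611
grasp_force: 75.4
t: 12.5
eef_pos: [0.5521, -0.2323, 0.1024]
tool_rot: [0.0, 0.671, 0.741, 0.0]
contact_force: [-4.1, -0.0, 9.7]
gripper_width: 0.613
grasp_force: 72.8
t: 12.75
eef_pos: [0.5522, -0.2323, 0.1005]
tool_rot: [0.0, 0.671, 0.741, 0.0]
contact_force: [-4.9, -0.4, 9.6]
gripper_width: 0.61
grasp_force: 73.0
t: 13.0
eef_pos: [0.5523, -0.2324, 0.1004]
tool_rot: [0.0, 0.671, 0.741, 0.0]
contact_force: [-5.9, 1.7, 16.4]
gripper_width: 0.608
grasp_force: 73.8
```

Bottom stop reached, so I'm twisting +1.3 rad.

```bash
python3 -m creep '[[-1,0,0,0,0,0,0.13],[-1,0,0,0,0,0,0.13],[-1,0,0,0,0,0,0.13],[-1,0,0,0,0,0,0.13],[-1,0,0,0,0,0,0.13]]'; python3 -m creep '[[-1,0,0,0,0,0,0.13],[-1,0,0,0,0,0,0.13],[-1,0,0,0,0,0,0.13],[-1,0,0,0,0,0,0.13],[-1,0,0,0,0,0,0.13]]'; python3 -m creep '[[-1,0,0,0,0,0,0],[-1,0,0,0,0,0,0]]'; python3 -m creep '[[-1,0,0,4,0,0,0],[-1,0,0,4,0,0,0],[-1,0,0,0,0,0,0]]'
python3 -c "
from h import *
o=get_obs();print(o['q'].round(2),o['torque'].round(2))"
```

```text
t: 13.62
eef_pos: [0.553, -0.2311, 0.1004]
tool_rot: [0.001, 0.397, 0.918, 0.001]
contact_force: [-4.2, 3.9, 15.9]
gripper_width: 0.612
grasp_force: 73.6
t: 14.25
eef_pos: [0.553, -0.2308, 0.1004]
tool_rot: [0.001, 0.084, 0.997, 0.001]
contact_force: [-5.2, 3.7, 15.2]
gripper_width: 0.614
grasp_force: 73.5
t: 14.5
eef_pos: [0.5527, -0.231, 0.1004]
tool_rot: [0.001, 0.085, 0.996, 0.001]
contact_force: [-5.3, 4.0, 15.7]
gripper_width: 0.609
grasp_force: 73.5
t: 14.88
eef_pos: [0.5524, -0.2312, 0.1071]
tool_rot: [0.0, 0.086, 0.996, 0.0]
contact_force: [-2.1, 2.3, 5.8]
gripper_width: 0.611
grasp_force: 72.6
[ 0.07  0.51  0.29  1.86 -0.2   0.8   1.87] [0.63 0.52 0.01]
```

```bash
python3 -m creep '[[-1,0,0,3,0,0,0],[-1,0,0,3,0,0,0],[-1,0,0,0,0,0,0]]'; python3 -m creep '[[-1,0,0,5,0,0,0],[-1,0,0,10,0,0,0],[-1,0,0,0,0,0,0]]'
```

```text
t: 15.25
eef_pos: [0.552, -0.232, 0.1127]
tool_rot: [-0.0, 0.086, 0.996, -0.0]
contact_force: [-0.1, 0.9, 0.9]
gripper_width: 0.612
grasp_force: 72.9
t: 15.62
eef_pos: [0.5531, -0.2326, 0.1291]
tool_rot: [0.001, 0.086, 0.996, -0.0]
contact_force: [0.2, 0.1, -1.2]
gripper_width: 0.614
grasp_force: 73.1
```

```bash
python3 -m creep '[[-1,0,0,20,0,0,0],[-1,0,0,25,0,0,0],[-1,0,0,15,0,0,0],[-1,0,0,7,0,0,0],[-1,0,0,0,0,0,0]]'; python3 -m creep '[[-1,0,0,0,0,0,0],[-1,0,0,0,0,0,0]]'
python3 - <<'E'
from h import *
for n in ("wrist","top","side"):
    p,d,K,M=cam(n); P=cloud(d,K,M)
    if n=="side": cv2.imwrite("pics/s5.png",cv2.resize(p[180:340,240:400,::-1],(600,600)))
    if n=="wrist": cv2.imwrite("pics/w5.png",p[...,::-1])
    r=np.hypot(P[...,0]-.552,P[...,1]+.231)
    k=(blue(p)>0)&(r<.045)&(P[...,2]>.1); q=P[k]
    if k.any():
        z=np.percentile(q[:,2],[1,50,99]); t=q[q[:,2]>z[2]-.008]; print(n,"blue z",z.round(4),rect(t[:,:2]))
    k=(P[...,2]>.08)&(P[...,2]<.1)&(r<.052); print("body",k.sum(),rect(P[k][:,:2]) if k.any() else 0,np.median(P[k][:,2]) if k.any() else 0)
E
```

```text
t: 16.25
eef_pos: [0.5521, -0.2319, 0.1948]
tool_rot: [0.0, 0.086, 0.996, -0.0]
contact_force: [-0.6, 0.1, -0.6]
gripper_width: 0.608
grasp_force: 73.1
t: 16.5
eef_pos: [0.5517, -0.2318, 0.1941]
tool_rot: [-0.001, 0.086, 0.996, 0.0]
contact_force: [1.0, 0.2, -0.1]
gripper_width: 0.614
grasp_force: 73.1
wrist blue z [0.1965 0.2213 0.2229] (array([ 552.2, -231.9]), array([53.7, 53.5]), 44.6)
body 3622 (array([ 549. , -230.7]), array([66. , 61.3]), -5.5) 0.09272618399958303
top blue z [0.2158 0.2216 0.2243] (array([ 535.7, -222.5]), array([32.7, 18.1]), -5.8)
body 268 (array([ 548.5, -231. ]), array([66.2, 60. ]), -4.6) 0.09207277324048901
side blue z [0.2    0.2192 0.2264] (array([ 548.1, -232.8]), array([49.6, 47.4]), 31.7)
body 409 (array([ 548.9, -232.6]), array([66.4, 67.7]), -6.6) 0.0899634943629265
```

View pics/s5.png

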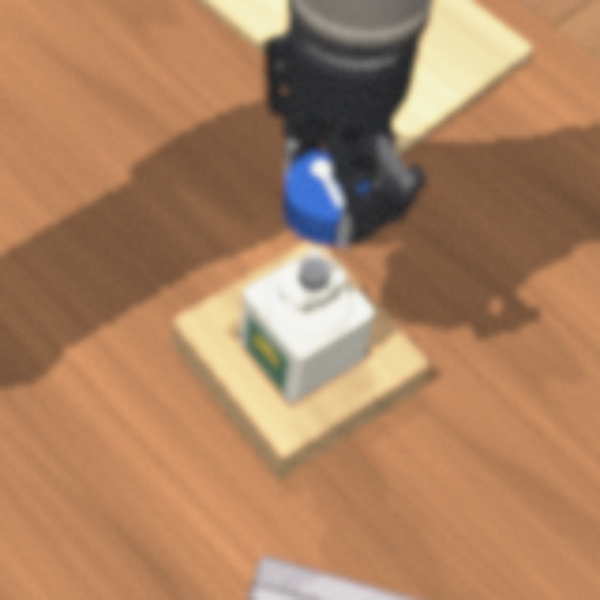

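View pics/w5.png

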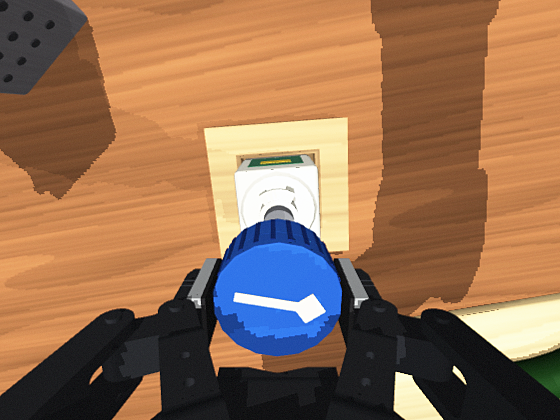

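The side view shows the open bottle seated in the block with its grey plug at (315,272), and the cap held above it. The wrist view shows the cap level in the gripper at (278,287). Its rim is about 77 mm above the mouth.

```bash
python3 -c "
from station import *
print(hand_in())"
```

```text
the job is handed in; nothing more can be done
None
```

The bottle is home and upright in the block, and the cap is off and held level about 77 mm above its mouth; the job was handed in at about 17 s and returned no verdict.

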